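# Sort two packing plates into the gauge rack

## Robot

A 6-joint arm with a two-finger parallel gripper is mounted at the origin on the work surface. World frame = base frame: x ahead of the robot, y to its left, z up, the work surface at z = 0. Lengths are in m, angles in rad, forces in N, time in s.
With the tool pointing down it reaches from about 0.25 to 0.775 m from the base axis. Payload 4 kg.
Tool frame: the origin (TCP) lies midway between the tips of the shut fingers; the grasp point (between the pads) lies robot.tcp_to_grasp behind it (robot.tcp_to_grasp is the distance from the TCP to the grasp point, in m); y points along the fingers, x is the direction in which the jaws open and shut, and the axes are right-handed (so a half turn about y gives the same grasp; the last joint's range is limited). The gripper opens to 94 mm and grips with 3 to 60 N. Pads are 16 mm wide; open, the fingers measure 119 mm over their backs; the gripper's body (75 mm by 177 mm) begins 78 mm behind the grasp point.
Start: joints at [1.075, 0.087, 1.371, -0, 1.684, -0.103], TCP at [0.211, 0.508, 0.206] pointing down, gripper open.
Joint ranges: [-3.1, 3.1], [-0.76, 2.03], [0.27, 2.55], [-1.08, 4.22], [0.17, 2.65], [-2.57, 2.57]. Speed limits (rad/s): [2.79, 2.79, 3.14, 3.14, 3.14, 3.14].

## Interface

Orientations are given as [roll, pitch, yaw] about the fixed x, y, z axes, in that order (R = Rz(yaw) Ry(pitch) Rx(roll)).
In Python, from bench import robot gives the robot as it stands.
- The arm moves only by the tool arm_command, never from a script. Its argument "series" is text: rows parted by semicolons, each of 7 numbers parted by spaces: the turn, a rotation vector about the tool's x, y, z in rad, then the shift along the tool's x, y, z in m, then the finger opening in m, from 0 to 0.094. A call has 1 to 12 rows; each row shifts and turns the pose as measured when the row begins, along the tool's axes as they then stand; what a row does not reach is not made up. A row lasts 1/10 s, in which the tool goes at most 50 mm and 8.59 degrees, less where a joint would pass 70% of its speed; a pose out of reach is approached as far as the arm can. A call with a gripper value outside its range is refused whole. The fingers move at their own pace and stop on an object; the grip force is fixed at half the most. Time passes only in rows, so rows that do not move let the fingers close. It gives the time, the measured TCP pose, the force and the opening at its end, in the units of the state.
- robot.get_obs(): the state, without advancing time (a new reading comes with each control period).
- robot.snapshot(name): name is "side" or "top" or "wrist"; returns the picture (420x560x3 uint8, blue, green, red); there is no depth.
- robot.camera_params(name): a dict with "fx", "fy", "cx", "cy" (pixels), "extrinsics" (4x4, takes a point from camera to world coordinates). Camera axes: x right, y up, looking along -z (the intrinsics and any distortion apply to the point x, -y, -z); pixel columns grow to the right and rows downward; lengths in m; the calibration is good to about 2 mm. The wrist camera is an equidistant fisheye: a pixel r from the principal point sees the ray r / f radians off the axis. A picture is of the moment at which its call begins: read the wrist's pose just before it. camera_params takes no time and is no camera call; for the wrist camera it gives the pose at the moment of the call.
- robot.close_job(): hands the job in, once; it reports no verdict.
Trained networks look in the newest picture that a camera, given by its name, has taken for a name from the list of things; names that differ only in an ending like _2 or _b are one class to them, and where a whole thing is asked for, a point or a joint stands for the part that bears it (a point fixed in the world has none). Each returns a list of dicts, best first, with "score" (0 to 1); they miss things now and then, are a little off and sometimes report something else, mostly with a low value. They report only what shows in the picture. A call takes as long as a camera call. They do not tell look-alikes from the thing itself.
- robot.spot_in(camera, target): "centre" ([x, y, z] in m, in the coordinates of the camera as it stood for that picture, good to about 4 mm: the middle of the surface that is visible of it).
The state is a dict: "time": time; "joint_positions": joint angles; "qvel": joint speeds; "joint_torque": joint torques, N m; "tool_pos": TCP position; "ee_rot": TCP orientation; "wrist_force": force on the tool from outside, world axes, zero at the start; "wrist_torque": the same for the moment, N m; "width": finger opening in m.
Only numpy, scipy, OpenCV 4.12 (cv2) and the standard library are available. Lean on these libraries where they do the work, as an engineer would, in place of code of your own. Each camera call takes 0.05 s, during which the arm holds its last target.

## Task

Put the two painted metal packing plates away in the wooden gauge rack, each standing on edge in the slot that matches its thickness: the thick blue plate in the wide slot and the thinner yellow plate in the middle-width slot. Let each drop right down to the bottom of its slot.

Things in the scene. Friction and masses are not known exactly. Their poses are not given: they have to be found in the camera images.
- blue_plate: Thick blue metal packing plate, loose, standing on edge on the bench: 60 mm wide (its x), 28 thick (its y), 95 tall (z, up), 0.35-0.5 kg; two flush bolt holes (look only) in each broad face. Origin: centre of its underside. A wood offcut, 70 mm tall, stands between the plates, not part of the job; jar, wrench and tin lie well aside.
- yellow_plate: Thinner yellow metal packing plate, loose, standing on edge on the bench: 60 mm wide (its x), 18 thick (its y), 95 tall (z, up), 0.2-0.35 kg; two flush bolt holes (look only) in each broad face. Origin: centre of its underside. Seated in the rack, it and the blue one stand 43 mm out of the block.
- wide_block: Wooden block, 106 (x) x 84 (y) x 62 mm tall, fixed on a 12 mm board, with the WIDE slot along its x: 90 mm long, closed at both ends by 8 mm walls, 56 wide at the mouth (block's top), narrowing to 32 at 42 mm above the origin, then straight to the black floor, 10 mm above the origin. Origin: centre of the block's underside, below the slot's middle, 12 mm above the bench; z up.
- middle_block: Block with the MIDDLE slot: as the wide one (outside, slot length, heights, origin, axes), but the slot is 46 mm wide at the mouth and 22 below. The rack is a row of three such blocks in any order, slot centres 85 mm apart along their y. The third, narrow one (36 mouth, 12 below) stays empty: neither plate goes down in it.
Things that resemble listed ones, but are neither listed nor needed, are in the scene too. Of the things that look like the yellow_plate, take the one that is farthest from the robot's base at the start.

How it is judged:
At the end, for the whole second after the job is handed in: The blue plate stands in the wide slot and the yellow plate in the middle-width slot, each within 6 mm of the slot's floor, within 20 mm of the slot's middle lengthwise and 12 mm across, upright within 0.2 rad and at rest (x of blue_plate in the frame of wide_block between -0.02 and 0.02 m and y of blue_plate in the frame of wide_block between -0.012 and 0.012 m and z of blue_plate in the frame of wide_block between 0.005 and 0.016 m and angle between each of blue_plate, yellow_plate's own z axis and vertical below 0.2 rad and linear speed of each of blue_plate, yellow_plate below 0.02 m/s and x of yellow_plate in the frame of middle_block between -0.02 and 0.02 m and y of yellow_plate in the frame of middle_block between -0.012 and 0.012 m and z of yellow_plate in the frame of middle_block between 0.005 and 0.016 m); the robot touches nothing.
It also fails if it takes over 64 s, if anything falls off the work surface, if the arm or the gripper's body presses on something with over 40 N, if the wrist force passes 120 N, or if a joint passes its speed limit or range.

## Working session

There is one attempt and no reset: what is moved stays moved. The work goes in short steps, Python scripts to look and compute and a tool call to move; the robot and the scene stay as the last step left them, time stands still between calls to the robot, and variables do not carry over. Pictures are saved under pics/ and viewed, and the job is handed in when it is done.

Besides the shell and the picture viewer there is one more tool, called after "Emit:" by a JSON object that holds its "api" and its "payload". arm_command: Moves the arm, as the interface text tells. Its arguments: {"type":"object","properties":{"series":{"type":"string"}},"required":["series"]}

```bash
ls; mkdir -p pics
python3 - <<'E'
from bench import robot
import cv2,numpy as np
o=robot.get_obs(); print(o['time'],o['tool_pos'],o['ee_rot'],o['width'],robot.tcp_to_grasp)
for n in ('top','side'):
    im=robot.snapshot(n); cv2.imwrite(f'pics/{n}0.png',im)
    p=robot.camera_params(n); E=np.array(p['extrinsics']); print(n,p['fx'],p['fy'],p['cx'],p['cy'],{k:v for k,v in p.items() if k not in('fx','fy','cx','cy','extrinsics')}); print(E.round(3))
    for t in ('blue_plate','yellow_plate','wide_block','middle_block'):
        for d in robot.spot_in(n,t):
            c=np.array(d['centre']); w=E[:3,:3]@c+E[:3,3]
            print(t,round(d['score'],2),w.round(3),'px',round(p['cx']+p['fx']*c[0]/-c[2]),round(p['cy']+p['fy']*-c[1]/-c[2]))
E
```

```text
pics
0.0 [0.21027901 0.50762411 0.20430898] [-1.57058457  0.00220043  1.1780149 ] 0.09382391789039543 0.0188
top 430.98973923827754 430.98973923827754 278.5387598988665 208.0237484199659 {}
[[ 0.014  0.991 -0.132  0.414]
 [-1.     0.012 -0.017  0.01 ]
 [-0.015  0.132  0.991  0.73 ]
 [ 0.     0.     0.     1.   ]]
blue_plate 0.76 [ 0.445 -0.171  0.097] px 409 246
blue_plate 0.43 [ 0.618 -0.108  0.071] px 361 136
yellow_plate 0.97 [0.441 0.17  0.09 ] px 177 245
yellow_plate 0.73 [0.367 0.11  0.096] px 215 297
yellow_plate 0.65 [0.284 0.196 0.082] px 156 354
wide_block 0.73 [0.657 0.06  0.067] px 256 112
wide_block 0.32 [ 0.618 -0.111  0.07 ] px 363 136
middle_block 0.67 [ 0.62  -0.111  0.069] px 363 135
side 488.20851552229834 488.20851552229834 276.0110820839044 207.74660416368496 {}
[[ 0.805  0.379 -0.456  0.02 ]
 [-0.593  0.519 -0.616 -0.62 ]
 [ 0.003  0.766  0.642  0.689]
 [ 0.     0.     0.     1.   ]]
blue_plate 0.97 [ 0.441 -0.184  0.061] px 321 262
yellow_plate 0.82 [0.444 0.165 0.059] px 219 169
yellow_plate 0.79 [0.359 0.108 0.058] px 199 197
yellow_plate 0.61 [0.272 0.175 0.061] px 145 195
wide_block 0.62 [0.65  0.074 0.071] px 318 153
wide_block 0.18 [ 0.612 -0.122  0.062] px 366 207
middle_block 0.65 [ 0.612 -0.123  0.059] px 366 208
```

View pics/top0.png

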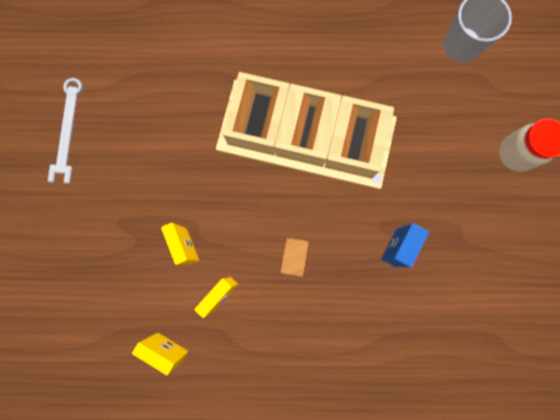

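View pics/side0.png

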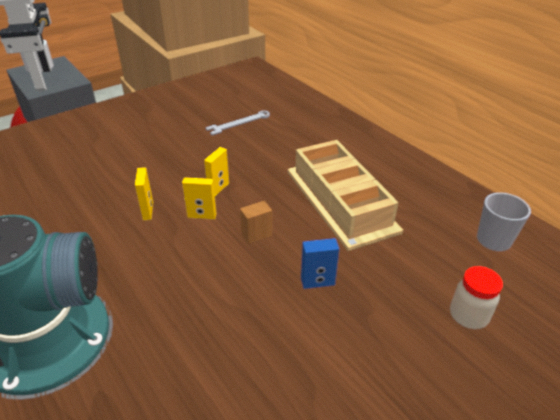

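Top view: three yellow plates at (180,244) A, (215,297) B and (160,353) C. They lie about 0.47, 0.38 and 0.34 m from the base, so A fits "farthest". The black floors suggest wide slot left (258,115), narrow slot centre (310,127), middle slot right (357,138). I'll confirm this in crops.

Run:
```python
import cv2
im=cv2.imread('pics/top0.png')
cv2.imwrite('pics/top0_rack.png',cv2.resize(im[62:197,210:405],None,fx=4,fy=4,interpolation=cv2.INTER_CUBIC))
cv2.imwrite('pics/top0_yel.png',cv2.resize(im[210:385,120:320],None,fx=3,fy=3,interpolation=cv2.INTER_CUBIC))
```

```text
(no output)
```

View pics/top0_rack.png

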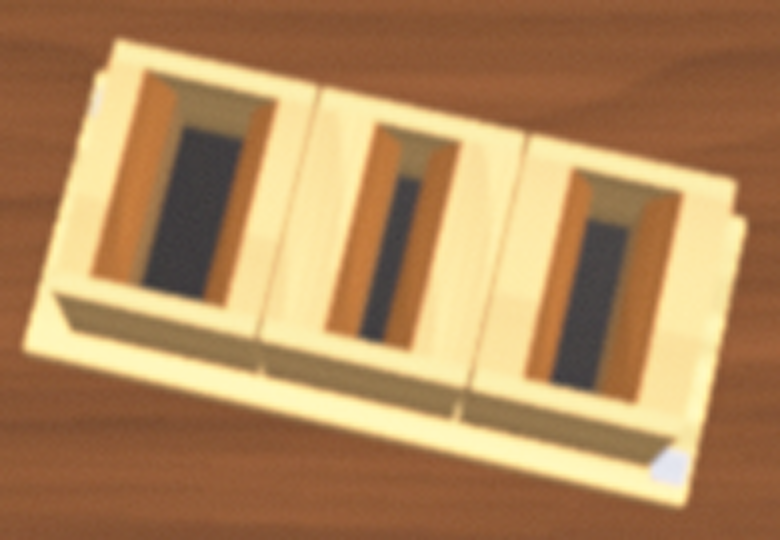

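View pics/top0_yel.png

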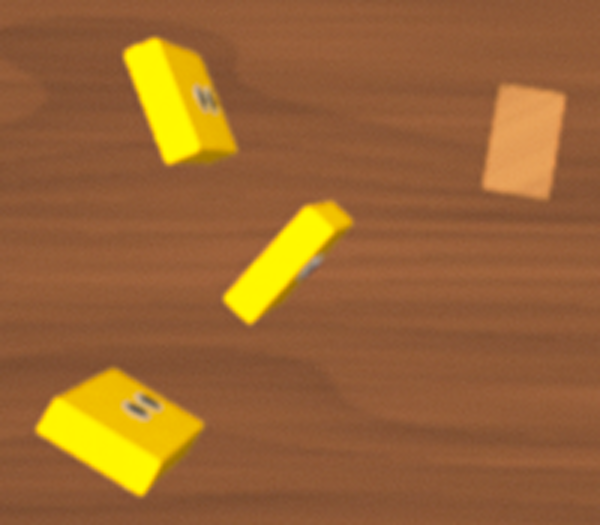

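```bash
cat > h.py <<'E'
import numpy as np,cv2,json
from scipy.optimize import least_squares,minimize
from bench import robot
def cam(n):
    p=robot.camera_params(n); return p,np.array(p['extrinsics'])
def proj(P,p,E):
    c=(np.asarray(P)-E[:3,3])@E[:3,:3]
    return np.c_[p['cx']+p['fx']*c[:,0]/-c[:,2],p['cy']-p['fy']*c[:,1]/-c[:,2]]
def place(L,x,y,a):
    L=np.asarray(L,float);c,s=np.cos(a),np.sin(a)
    return np.c_[x+c*L[:,0]-s*L[:,1],y+s*L[:,0]+c*L[:,1],L[:,2]]
def box(lx,ly,z0,z1): return np.array([[i*lx/2,j*ly/2,z] for i in(-1,1) for j in(-1,1) for z in(z0,z1)])
def mask(im,col):
    h=cv2.cvtColor(im,cv2.COLOR_BGR2HSV)
    lo,hi={'blue':((100,120,40),(130,255,255)),'yellow':((22,150,80),(35,255,255))}[col]
    return cv2.inRange(h,lo,hi)
def comp(m,uv):
    m=cv2.morphologyEx(m,cv2.MORPH_CLOSE,np.ones((7,7)))
    n,l,s,c=cv2.connectedComponentsWithStats(m)
    k=1+np.argmin(np.linalg.norm(c[1:]-uv,axis=1)); return (l==k)
S=8
def fit(masks,cams,thick,x0,z0=0.0):
    # masks list; soft IoU of hull projections at supersample
    def cost(q):
        t=0
        for m,(p,E) in zip(masks,cams):
            uv=proj(place(box(.06,thick,z0,z0+.095),*q),p,E)
            ys,xs=np.where(m);r0=(xs.min()-15,ys.min()-15);r1=(xs.max()+15,ys.max()+15)
            h=cv2.convexHull(((uv-r0+.0)*1).astype(np.float32))
            can=np.zeros(((r1[1]-r0[1])*4,(r1[0]-r0[0])*4),np.uint8)
            cv2.fillConvexPoly(can,np.round((h*4+1.5)*16).astype(np.int32),255,cv2.LINE_AA,4)
            a=cv2.resize(can,None,fx=.25,fy=.25,interpolation=cv2.INTER_AREA)/255.
            b=m[r0[1]:r1[1],r0[0]:r1[0]].astype(float)
            t+=1-np.minimum(a,b).sum()/np.maximum(a,b).sum()
        return t
    best=None
    for a in np.arange(0,np.pi,np.pi/6):
        s=np.array([[x0[0],x0[1],a]]*4)+np.array([[0,0,0],[.02,0,0],[0,.02,0],[0,0,.4]])
        r=minimize(cost,s[0],method='Nelder-Mead',options=dict(initial_simplex=s,xatol=1e-4,fatol=1e-5))
        if best is None or r.fun<best.fun: best=r
    return best.x,best.fun
E
python3 - <<'E'
from h import *
T=cam('top');Sd=cam('side')
it=cv2.imread('pics/top0.png');is_=cv2.imread('pics/side0.png')
for n,c,th,x0,ut,us in(('blue','blue',.028,(.44,-.17),(409,246),(321,262)),('yellow','yellow',.018,(.44,.17),(180,244),(217,170))):
    mt=comp(mask(it,c),ut);ms=comp(mask(is_,c),us)
    for nm,mm,cc in(('both',[mt,ms],[T,Sd]),('top',[mt],[T]),('side',[ms],[Sd])):
        q,f=fit(mm,cc,th,x0);print(n,nm,q.round(4),f.__round__(3))
    for im,(p,E) in((it,T),(is_,Sd)):
        q,f=fit([mt,ms],[T,Sd],th,x0)
        uv=proj(place(box(.06,th,0,.095),*q),p,E);cv2.polylines(im,[cv2.convexHull(uv.astype(np.float32)).round().astype(int)],True,(255,0,255),1)
# rack: frame origin at middle slot-centre (narrow), y index: +1 = left in image(+y)
z=.074
L=[];uv=[]
def mouth(cy,w): return [[.045,cy+w/2,z],[.045,cy-w/2,z],[-.045,cy-w/2,z],[-.045,cy+w/2,z]]
L+=mouth(.085,.056);uv+=[(148,72),(275,100),(222,306),(92,276)]
L+=mouth(0,.036);uv+=[(380,124),(460,143),(410,350),(326,330)]
L+=mouth(-.085,.046);uv+=[(576,168),(682,192),(636,402),(526,378)]
L+=[[.053,.127,z],[.053,-.127,z],[-.053,-.127,z],[-.053,.127,z]];uv+=[(117,40),(737,180),(675,440),(55,292)]
uv=(np.array(uv,float)+.5)/4-.5+[210,62];L=np.array(L)
r=least_squares(lambda q:(proj(place(L,*q),*T)-uv).ravel(),[.63,-.02,-.2],loss='soft_l1')
print('rack',r.x.round(4));print((r.fun.reshape(-1,2)).round(1).tolist())
for im,(p,E) in((it,T),(is_,Sd)):
    w=proj(place(L,*r.x),p,E).round().astype(int)
    for k in range(4): cv2.polylines(im,[w[4*k:4*k+4]],True,(255,0,0),1)
c=place([[0,.085,0],[0,0,0],[0,-.085,0]],*r.x);print(c.round(4))
cv2.imwrite('pics/fit_side.png',cv2.resize(is_[110:310,120:420],None,fx=2.6,fy=2.6));cv2.imwrite('pics/fit_top.png',cv2.resize(it[60:280,130:450],None,fx=2.4,fy=2.4))
E
```

```text
blue both [ 0.4459 -0.1756 -0.5653] 0.264
blue top [ 0.4462 -0.1757 -0.5531] 0.169
blue side [ 0.445  -0.1747 -0.696 ] 0.081
yellow both [0.4444 0.1762 0.4373] 0.695
yellow top [0.445  0.1762 3.5795] 0.124
yellow side [0.438  0.1739 3.4844] 0.548
rack [ 0.6411 -0.024  -0.2277]
[[-0.8, -1.3], [1.4, -0.6], [1.0, 1.1], [-0.9, 0.5], [-1.0, -1.1], [1.0, -0.8], [0.5, 1.0], [-0.9, 0.8], [-0.9, -0.9], [1.1, -0.4], [0.5, 1.3], [-1.0, 0.5], [-0.2, 0.2], [0.3, 0.6], [1.7, -0.5], [-1.6, -0.7]]
[[ 0.6603  0.0588  0.    ]
 [ 0.6411 -0.024   0.    ]
 [ 0.622  -0.1068  0.    ]]
```

View pics/fit_top.png

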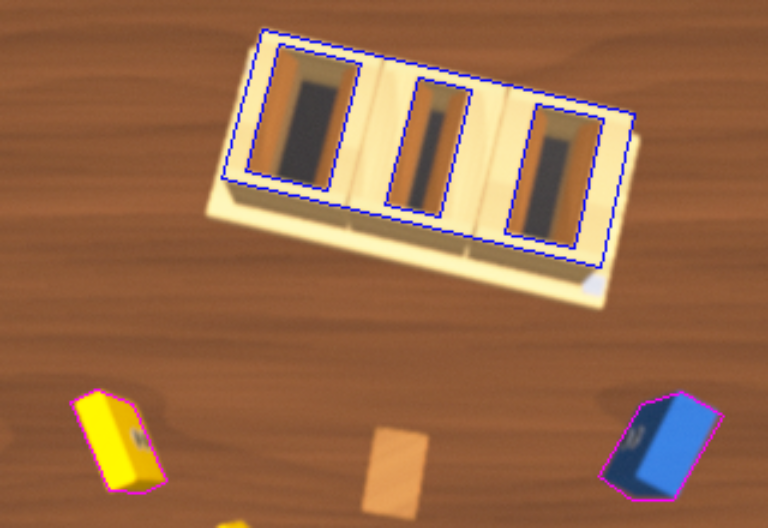

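View pics/fit_side.png

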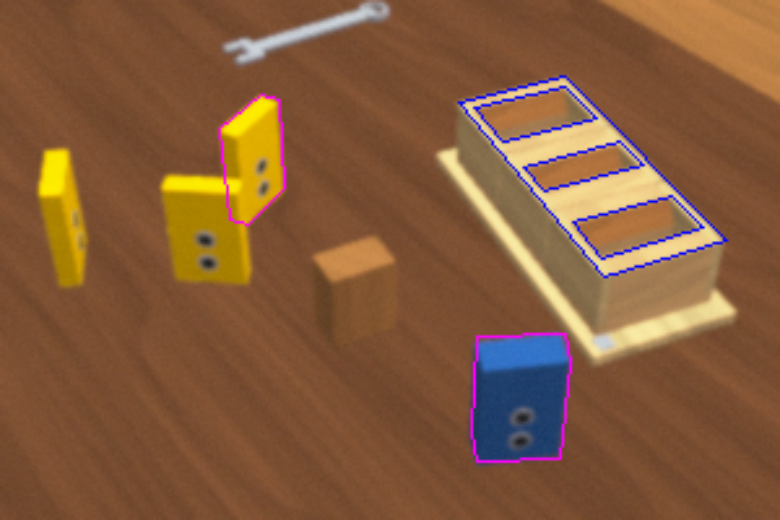

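Fit overlays agree in both views, and yellow A (farthest) is confirmed in the enlarged crop. I'll refine blue's yaw with a better mask and plan the approach to yellow A.

```bash
cat >> h.py <<'E'
from scipy.spatial.transform import Rotation as Ro
def delta(x,y,z,yaw,o=None):
    o=o or robot.get_obs(); R=Ro.from_euler('xyz',o['ee_rot']).as_matrix()
    G=Ro.from_euler('xyz',[-np.pi/2,0,yaw]).as_matrix()
    rv=Ro.from_matrix(R.T@G).as_rotvec(); d=np.array([x,y,z])-o['tool_pos']
    print('t',round(o['time'],2),'pos',np.round(o['tool_pos'],4),'rot',np.round(o['ee_rot'],3),'w',round(o['width'],4),'F',np.round(o['wrist_force'],1))
    print('turn',rv.round(3),'| shift if not turned',(R.T@d).round(4),'| shift after turn',(G.T@d).round(4))
E
python3 - <<'E'
from h import *
T=cam('top');Sd=cam('side')
it=cv2.imread('pics/top0.png');is_=cv2.imread('pics/side0.png')
def m2(im,uv):
    h=cv2.cvtColor(im,cv2.COLOR_BGR2HSV);return comp(cv2.inRange(h,(98,90,15),(135,255,255)),uv)
mt,ms=m2(it,(405,246)),m2(is_,(321,262))
for mm,cc in(([mt,ms],[T,Sd]),([mt],[T]),([ms],[Sd])): print(fit(mm,cc,.028,(.44,-.17)))
delta(.445,.176,.204,2.009)
E
```

```text
(array([ 0.4462468 , -0.17552233, -0.53905104]), np.float64(0.2112844383589486))
(array([ 0.44698669, -0.17598135,  2.61185384]), np.float64(0.12828599417807918))
(array([ 0.44503548, -0.17480434, -0.65490665]), np.float64(0.06772293111078331))
t 0.5 pos [0.2105 0.5081 0.2055] rot [-1.571 -0.     1.178] w 0.0943 F [0.2 0.3 0.2]
turn [ 0.    -0.831  0.   ] | shift if not turned [-0.2171  0.0015 -0.3437] | shift after turn [-0.4002  0.0015 -0.0714]
```

Emit:
{"api": "arm_command", "payload": {"series": "0 -0.1 0 0 0 0 0.094;0 -0.1 0 0 0 0 0.094;0 -0.1 0 0 0 0 0.094;0 -0.1 0 0 0 0 0.094;0 -0.1 0 0 0 0 0.094;0 -0.1 0 0 0 0 0.094;0 -0.1 0 0 0 0 0.094;0 -0.1 0 0 0 0 0.094;0 -0.03 0 0 0 0 0.094"}}

```text
time: 1.4
tool_pos: [0.2106, 0.5082, 0.2058]
ee_rot: [-1.571, -0.0, 2.043]
wrist_force: [-1.0, -0.1, 0.1]
width: 0.0939
```

Emit:
{"api": "arm_command", "payload": {"series": "0 0 0 -0.04 0 -0.007 0.094;0 0 0 -0.04 0 -0.007 0.094;0 0 0 -0.04 0 -0.007 0.094;0 0 0 -0.04 0 -0.007 0.094;0 0 0 -0.04 0 -0.007 0.094;0 0 0 -0.04 0 -0.007 0.094;0 0 0 -0.04 0 -0.007 0.094;0 0 0 -0.04 0 -0.007 0.094;0 0 0 -0.04 0 -0.007 0.094;0 0 0 0 0 0 0.094"}}

```text
time: 2.4
tool_pos: [0.4387, 0.2074, 0.2059]
ee_rot: [-1.576, -0.0, 2.049]
wrist_force: [0.5, 0.3, 0.3]
width: 0.094
```

Run:
```python
from h import *
delta(.445,.176,.204,2.009)
p,E=cam('wrist');im=robot.snapshot('wrist');cv2.imwrite('pics/w1.png',im);print(p,E.round(3))
```

```text
t 2.4 pos [0.4387 0.2074 0.2059] rot [-1.576 -0.     2.049] w 0.094 F [0.5 0.3 0.3]
turn [0.005 0.04  0.001] | shift if not turned [-0.0308  0.0019  0.0089] | shift after turn [-0.0311  0.0019  0.0076]
{'fx': 325.19226210127806, 'fy': 325.19226210127806, 'cx': 279.26662344153084, 'cy': 202.87252190592372, 'extrinsics': array([[-0.45989416, -0.85630564, -0.23502769,  0.36996004],
       [ 0.88797302, -0.44315677, -0.12294709,  0.17151233],
       [ 0.00112617, -0.2652409 ,  0.96418152,  0.38595226],
       [ 0.        ,  0.        ,  0.        ,  1.        ]])} [[-0.46  -0.856 -0.235  0.37 ]
 [ 0.888 -0.443 -0.123  0.172]
 [ 0.001 -0.265  0.964  0.386]
 [ 0.     0.     0.     1.   ]]
```

View pics/w1.png

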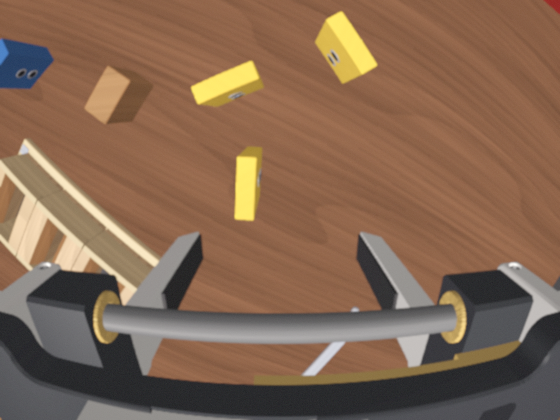

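The wrist view shows plate A at (248,184), between and ahead of the jaws. I'll refit it with this view.

```bash
cat >> h.py <<'E'
_pp=proj
def proj(P,p,E):
    if not p.get('fish'): return _pp(P,p,E)
    c=(np.asarray(P)-E[:3,3])@E[:3,:3]; v=np.c_[c[:,0],-c[:,1],-c[:,2]]
    r=np.hypot(v[:,0],v[:,1]);th=np.arctan2(r,v[:,2])
    return np.c_[p['cx']+p['fx']*th*v[:,0]/r,p['cy']+p['fy']*th*v[:,1]/r]
E
python3 - <<'E'
from h import *
import h
T=cam('top');W=cam('wrist');W[0]['fish']=1
it=cv2.imread('pics/top0.png');iw=cv2.imread('pics/w1.png')
mt=comp(mask(it,'yellow'),(180,244));mw=comp(mask(iw,'yellow'),(248,184))
print(mt.sum(),mw.sum())
for mm,cc in(([mt,mw],[T,W]),([mt],[T]),([mw],[W])):
    q,f=fit(mm,cc,.018,(.445,.176));print(q,f)
q,f=fit([mw],[W],.018,(.445,.176))
cv2.polylines(iw,[cv2.convexHull(proj(place(box(.06,.018,0,.095),*q),*W).astype(np.float32)).round().astype(int)],True,(255,0,255),1)
cv2.imwrite('pics/w1f.png',cv2.resize(iw[120:250,180:330],None,fx=4,fy=4))
E
```

```text
893 535
[0.44428115 0.17605088 3.56526541] 0.8196868476291457
[0.4448704  0.17617384 0.43990075] 0.12368498179798859
[0.44336788 0.17597665 0.41038894] 0.6875965286460248
```

View pics/w1f.png

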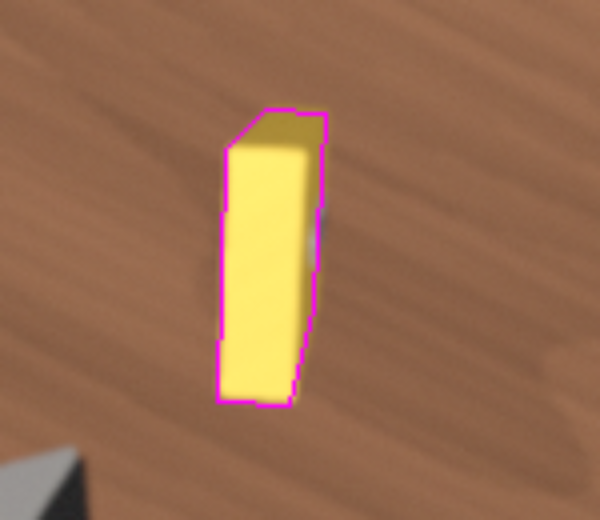

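Emit:
{"api": "arm_command", "payload": {"series": "0.005 0.049 0 0 0 0 0.094;0 0 0 -0.02 0 0.006 0.094;0 0 0 -0.011 0 0.0025 0.094;0 0 0 0 0 0 0.094"}}

```text
time: 2.85
tool_pos: [0.441, 0.1798, 0.2062]
ee_rot: [-1.571, -0.005, 2.004]
wrist_force: [0.2, 0.8, 0.4]
width: 0.0937
```

Run:
```python
from h import *
delta(.444,.176,.061,2.0)
```

```text
t 2.85 pos [0.441  0.1798 0.2062] rot [-1.571 -0.005  2.004] w 0.0937 F [0.2 0.8 0.4]
turn [-0.     0.004  0.005] | shift if not turned [-0.0055  0.1452 -0.0011] | shift after turn [-0.0047  0.1452 -0.0011]
```

Emit:
{"api": "arm_command", "payload": {"series": "0 0.004 0.005 -0.005 0.02 -0.001 0.07;0 0 0 0 0.03 0 0.07;0 0 0 0 0.03 0 0.07;0 0 0 0 0.03 0 0.07;0 0 0 0 0.015 0 0.07;0 0 0 0 0 0 0.07"}}

```text
time: 3.45
tool_pos: [0.4434, 0.1831, 0.0796]
ee_rot: [-1.578, -0.004, 2.006]
wrist_force: [0.4, 0.3, 0.7]
width: 0.07
```

Run:
```python
from h import *
delta(.444,.176,.061,2.0)
im=robot.snapshot('wrist');cv2.imwrite('pics/w2.png',im)
```

```text
t 3.45 pos [0.4434 0.1831 0.0796] rot [-1.578 -0.004  2.006] w 0.07 F [0.4 0.3 0.7]
turn [0.008 0.006 0.004] | shift if not turned [-0.0068  0.0186  0.0026] | shift after turn [-0.0067  0.0186  0.0024]
```

View pics/w2.png

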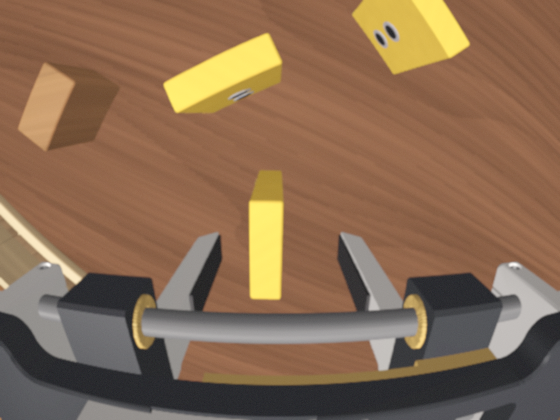

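The plate at (265,235) sits left of the jaw middle (about 279), which matches the −7 mm x error in the pose. I'll correct that, then finish the descent.

Emit:
{"api": "arm_command", "payload": {"series": "0.008 0.006 0.004 -0.007 0.006 0.0025 0.07;0 0 0 0 0.013 0 0.07;0 0 0 0 0 0 0.07"}}

```text
time: 3.8
tool_pos: [0.4468, 0.177, 0.0637]
ee_rot: [-1.577, 0.001, 2.001]
wrist_force: [-0.4, -0.6, -1.1]
width: 0.07
```

Run:
```python
from h import *
delta(.444,.176,.061,2.0)
```

```text
t 3.8 pos [0.4468 0.177  0.0637] rot [-1.577e+00  1.000e-03  2.001e+00] w 0.07 F [-0.4 -0.6 -1.1]
turn [ 0.007  0.001 -0.001] | shift if not turned [0.0002 0.0026 0.0029] | shift after turn [0.0002 0.0027 0.0029]
```

Within about 3 mm, so I'll fix the small residual and close.

Emit:
{"api": "arm_command", "payload": {"series": "0.007 0 0 0 0.002 0.003 0.07;0 0 0 0 0 0 0.03;0 0 0 0 0 0 0;0 0 0 0 0 0 0;0 0 0 0 0 0 0;0 0 0 0 0 0 0;0 0 0 0 0 0 0;0 0 0 0 0 0 0"}}

```text
time: 4.6
tool_pos: [0.4455, 0.1759, 0.0637]
ee_rot: [-1.574, 0.001, 2.0]
wrist_force: [-0.3, 0.8, -2.1]
width: 0.018
```

Run:
```python
from h import *
delta(.444,.176,.175,1.343)
```

```text
t 4.6 pos [0.4455 0.1759 0.0637] rot [-1.574e+00  1.000e-03  2.000e+00] w 0.018 F [-0.3  0.8 -2.1]
turn [ 0.004  0.657 -0.   ] | shift if not turned [ 0.0005 -0.1113  0.0009] | shift after turn [-0.0002 -0.1113  0.0014]
```

Width reads 18 mm, so the yellow plate is held. Lifting and turning.

Emit:
{"api": "arm_command", "payload": {"series": "0 0 0 0 -0.02 0 0;0 0 0 0 -0.03 0 0;0 0 0 0 -0.03 0 0;0 0 0 0 -0.03 0 0;0 0.1 0 0 -0.01 0 0;0 0.11 0 0 0 0 0;0 0.11 0 0 0 0 0;0 0.11 0 0 0 0 0;0 0.11 0 0 0 0 0;0 0.11 0 0 0 0 0;0 0 0 0 0 0 0"}}

```text
time: 5.7
tool_pos: [0.4396, 0.1746, 0.1792]
ee_rot: [-1.557, 0.008, 1.324]
wrist_force: [1.0, -0.7, -3.4]
width: 0.0178
```

Run:
```python
from h import *
delta(.622,-.107,.175,1.343)
```

```text
t 5.7 pos [0.4396 0.1746 0.1792] rot [-1.557  0.008  1.324] w 0.0178 F [ 1.  -0.7 -3.4]
turn [-0.013 -0.019 -0.008] | shift if not turned [-0.2285  0.0028 -0.2457] | shift after turn [-0.2331  0.0042 -0.2413]
```

Emit:
{"api": "arm_command", "payload": {"series": "-0.013 -0.019 -0.008 0 0 0 0;0 0 0 -0.02 0 -0.02 0;0 0 0 -0.029 0 -0.03 0;0 0 0 -0.029 0 -0.03 0;0 0 0 -0.029 0 -0.03 0;0 0 0 -0.029 0 -0.03 0;0 0 0 -0.029 0 -0.03 0;0 0 0 -0.029 0 -0.03 0;0 0 0 -0.02 0 -0.02 0;0 0 0 -0.013 0 -0.013 0;0 0 0 0 0 0 0"}}

```text
time: 6.8
tool_pos: [0.6236, -0.106, 0.1727]
ee_rot: [-1.568, -0.002, 1.38]
wrist_force: [0.0, 0.7, -2.3]
width: 0.0179
```

Run:
```python
from h import *
delta(.622,-.107,.165,1.343)
```

```text
t 6.8 pos [ 0.6236 -0.106   0.1727] rot [-1.568 -0.002  1.38 ] w 0.0179 F [ 0.   0.7 -2.3]
turn [-0.003  0.037  0.002] | shift if not turned [-0.0013  0.0077  0.0013] | shift after turn [-0.0013  0.0077  0.0013]
```

Emit:
{"api": "arm_command", "payload": {"series": "-0.003 0.037 0.002 -0.001 0 0.001 0;0 0 0 0 0 0 0"}}

```text
time: 7.0
tool_pos: [0.6215, -0.1063, 0.1713]
ee_rot: [-1.568, -0.001, 1.345]
wrist_force: [0.5, -1.2, -2.3]
width: 0.0176
```

Run:
```python
from h import *
delta(.622,-.107,.165,1.343)
a=robot.snapshot('top');b=robot.snapshot('side');w=robot.snapshot('wrist')
a=cv2.resize(a[60:220,200:420],(500,364),interpolation=3);b=cv2.resize(b[60:300,230:450],(334,364),interpolation=3)
cv2.imwrite('pics/p1.png',np.hstack([a,b])[:,:800]);cv2.imwrite('pics/w3.png',w)
```

```text
t 7.0 pos [ 0.6215 -0.1063  0.1713] rot [-1.568e+00 -1.000e-03  1.345e+00] w 0.0176 F [ 0.5 -1.2 -2.3]
turn [-0.003  0.002  0.001] | shift if not turned [-0.0005  0.0063 -0.0007] | shift after turn [-0.0005  0.0063 -0.0006]
```

View pics/p1.png

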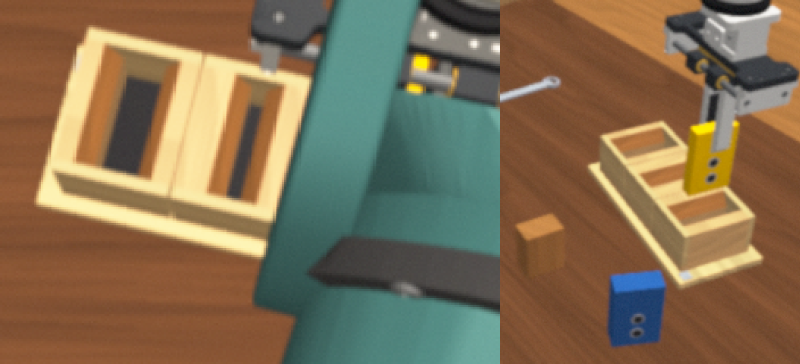

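View pics/w3.png

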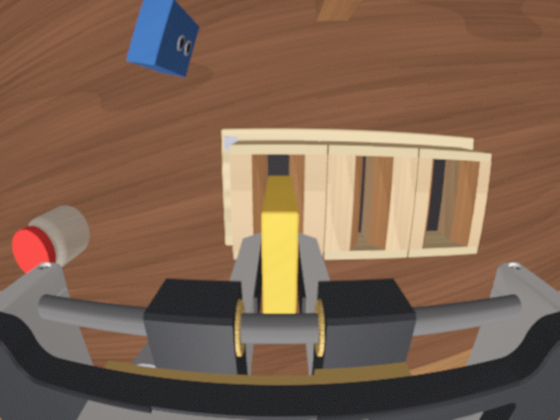

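The wrist view shows the yellow plate (280,240) in line with the middle slot; the side view agrees. Descending.

Emit:
{"api": "arm_command", "payload": {"series": "-0.003 0 0 0 0.015 0 0;0 0 0 0 0.015 0 0;0 0 0 0 0.015 0 0;0 0 0 0 0.012 0 0;0 0 0 0 0 0 0"}}

```text
time: 7.65
tool_pos: [0.6222, -0.1052, 0.1143]
ee_rot: [-1.577, 0.002, 1.351]
wrist_force: [-0.6, -0.6, -2.9]
width: 0.0178
```

Run:
```python
from h import *
delta(.622,-.107,.0865,1.343)
```

```text
t 7.65 pos [ 0.6222 -0.1052  0.1143] rot [-1.577  0.002  1.351] w 0.0178 F [-0.6 -0.6 -2.9]
turn [ 0.006  0.008 -0.002] | shift if not turned [-0.0017  0.0278  0.    ] | shift after turn [-0.0018  0.0278 -0.0002]
```

Emit:
{"api": "arm_command", "payload": {"series": "0.006 0.008 -0.002 -0.0017 0.006 0 0;0 0 0 0 0.008 0 0;0 0 0 0 0.007 0 0;0 0 0 0 0 0 0"}}

```text
time: 8.05
tool_pos: [0.6217, -0.1061, 0.0907]
ee_rot: [-1.568, -0.002, 1.343]
wrist_force: [-0.7, 0.3, -3.2]
width: 0.0176
```

Run:
```python
from h import *
delta(.622,-.107,.0865,1.343)
```

```text
t 8.05 pos [ 0.6217 -0.1061  0.0907] rot [-1.568 -0.002  1.343] w 0.0176 F [-0.7  0.3 -3.2]
turn [-0.002 -0.     0.002] | shift if not turned [-0.0008  0.0042 -0.0005] | shift after turn [-0.0008  0.0042 -0.0005]
```

Emit:
{"api": "arm_command", "payload": {"series": "0 0 0 0 0.0035 0 0;0 0 0 0 0 0 0;0 0 0 0 0 0 0.03;0 0 0 0 0 0 0.06;0 0 0 0 0 0 0.06;0 0 0 0 0 0 0.06"}}

```text
time: 8.65
tool_pos: [0.6238, -0.1064, 0.0904]
ee_rot: [-1.575, -0.002, 1.343]
wrist_force: [0.1, -1.2, -0.3]
width: 0.0465
```

Run:
```python
from h import *
delta(.447,-.1755,.2,1.0)
w=robot.snapshot('wrist');cv2.imwrite('pics/w4.png',w)
b=robot.snapshot('side');cv2.imwrite('pics/s4.png',cv2.resize(b[100:320,230:480],None,fx=2.4,fy=2.4))
```

```text
t 8.65 pos [ 0.6238 -0.1064  0.0904] rot [-1.575 -0.002  1.343] w 0.0465 F [ 0.1 -1.2 -0.3]
turn [0.004 0.343 0.003] | shift if not turned [-0.107  -0.1105  0.1562] | shift after turn [-0.1537 -0.1096  0.1115]
```

View pics/w4.png

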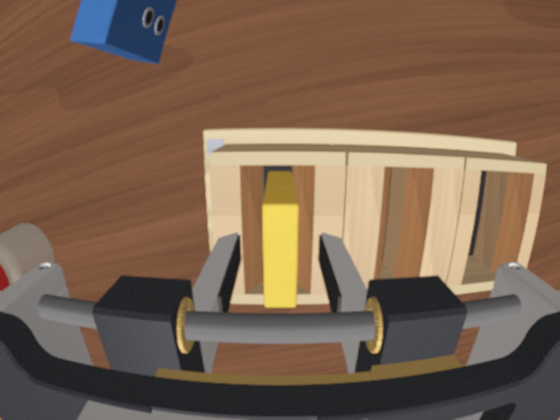

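View pics/s4.png

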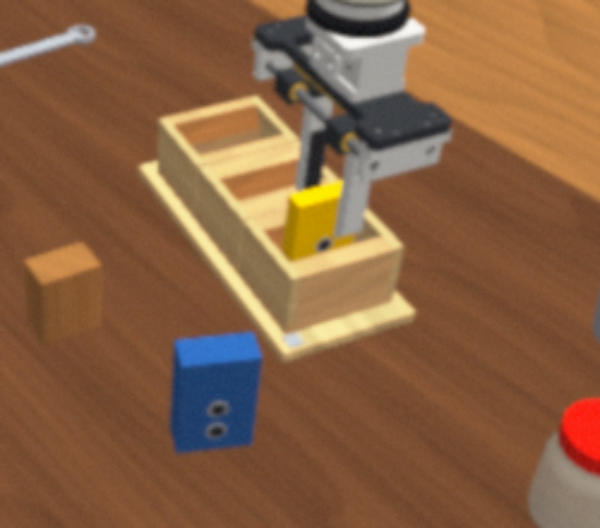

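Yellow has dropped: only one bolt hole shows above the block in the side view. I'll retreat and go above blue.

Emit:
{"api": "arm_command", "payload": {"series": "0 0 0 0 -0.02 0 0.06;0 0 0 0 -0.03 0 0.06;0 0 0 0 -0.035 0 0.07;0 0 0 0 -0.03 0 0.08;0 0.11 0 0 0 0 0.094;0 0.11 0 0 0 0 0.094;0 0.11 0 0 0 0 0.094;0 0 0 0 0 0 0.094"}}

```text
time: 9.55
tool_pos: [0.6232, -0.1066, 0.2112]
ee_rot: [-1.575, -0.004, 1.001]
wrist_force: [-0.5, 0.5, 0.4]
width: 0.0941
```

Emit:
{"api": "arm_command", "payload": {"series": "0 0 0 -0.02 0 0.015 0.094;0 0 0 -0.03 0 0.022 0.094;0 0 0 -0.03 0 0.022 0.094;0 0 0 -0.03 0 0.022 0.094;0 0 0 -0.02 0 0.015 0.094;0 0 0 0 0 0 0.094"}}

```text
time: 10.15
tool_pos: [0.4677, -0.1662, 0.2084]
ee_rot: [-1.574, -0.003, 1.019]
wrist_force: [-0.4, 0.9, 0.7]
width: 0.0941
```

Run:
```python
from h import *
delta(.447,-.1755,.2,1.0)
W=cam('wrist');W[0]['fish']=1
iw=robot.snapshot('wrist');cv2.imwrite('pics/w5.png',iw)
h=cv2.cvtColor(iw,cv2.COLOR_BGR2HSV);m=comp(cv2.inRange(h,(98,90,15),(135,255,255)),(279,170));print(m.sum())
q,f=fit([m],[W],.028,(.446,-.175));print(q,f)
cv2.polylines(iw,[cv2.convexHull(proj(place(box(.06,.028,0,.095),*q),*W).astype(np.float32)).round().astype(int)],True,(255,0,255),1)
cv2.imwrite('pics/w5f.png',iw)
a=robot.snapshot('side');cv2.imwrite('pics/s5.png',cv2.resize(a[100:320,230:480],None,fx=2.4,fy=2.4))
```

```text
t 10.15 pos [ 0.4677 -0.1662  0.2084] rot [-1.574 -0.003  1.019] w 0.0941 F [-0.4  0.9  0.7]
turn [0.004 0.019 0.003] | shift if not turned [-0.0189  0.0083  0.0128] | shift after turn [-0.0191  0.0084  0.0124]
2129
[ 0.44507636 -0.17679252  2.63981654] 0.07644967713033513
```

View pics/w5f.png

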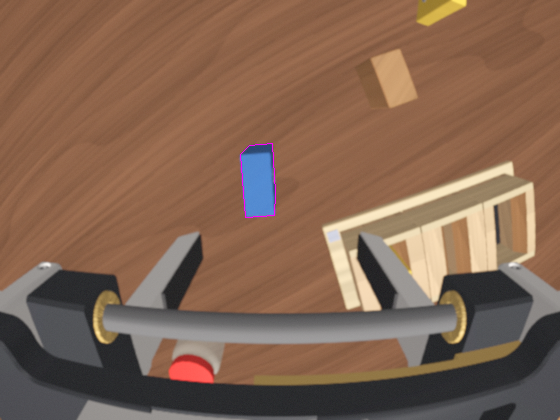

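View pics/s5.png

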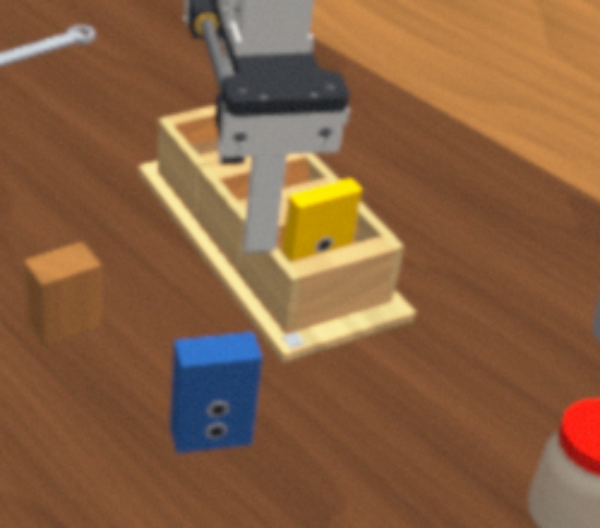

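Blue (258,182) fits well, and the yellow plate stands upright in its slot. Next: align and descend on blue.

Emit:
{"api": "arm_command", "payload": {"series": "0.004 -0.041 0.003 0 0 0 0.08;0 0 0 -0.012 0.02 0.009 0.08;0 0 0 -0.008 0.03 0.005 0.08;0 0 0 0 0.03 0 0.08;0 0 0 0 0.03 0 0.08;0 0 0 0 0 0 0.08"}}

```text
time: 10.85
tool_pos: [0.4564, -0.1741, 0.0958]
ee_rot: [-1.577, -0.005, 1.076]
wrist_force: [-1.0, 0.7, -0.3]
width: 0.0801
```

Run:
```python
from h import *
delta(.4455,-.1765,.061,1.06)
w=robot.snapshot('wrist');cv2.imwrite('pics/w6.png',w)
```

```text
t 10.85 pos [ 0.4564 -0.1741  0.0958] rot [-1.577 -0.005  1.076] w 0.0801 F [-1.   0.7 -0.3]
turn [0.006 0.016 0.005] | shift if not turned [-0.0074  0.0348  0.0087] | shift after turn [-0.0074  0.0348  0.0084]
```

View pics/w6.png

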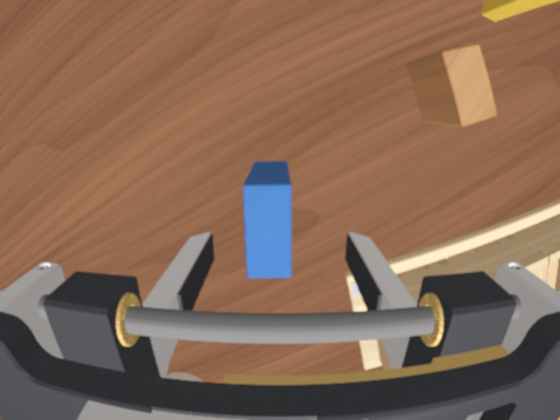

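Emit:
{"api": "arm_command", "payload": {"series": "0.006 0.016 0.005 -0.0075 0.008 0.0085 0.08;0 0 0 0 0.015 0 0.08;0 0 0 0 0.01 0 0.08;0 0 0 0 0 0 0.08"}}

```text
time: 11.3
tool_pos: [0.451, -0.1793, 0.0699]
ee_rot: [-1.585, 0.001, 1.061]
wrist_force: [0.3, 0.0, 0.4]
width: 0.0802
```

Run:
```python
from h import *
delta(.4455,-.1765,.061,1.06)
```

```text
t 11.3 pos [ 0.451  -0.1793  0.0699] rot [-1.585e+00  1.000e-03  1.061e+00] w 0.0802 F [0.3 0.  0.4]
turn [ 0.014  0.001 -0.001] | shift if not turned [-0.0002  0.0088  0.0063] | shift after turn [-0.0003  0.0089  0.0062]
```

Emit:
{"api": "arm_command", "payload": {"series": "0.014 0.001 0 0 0.004 0.006 0.08;0 0 0 0 0.005 0 0.08;0 0 0 0 0 0 0.08"}}

```text
time: 11.6
tool_pos: [0.4466, -0.177, 0.0627]
ee_rot: [-1.574, 0.001, 1.06]
wrist_force: [0.7, 0.2, -0.2]
width: 0.08
```

Run:
```python
from h import *
delta(.4455,-.1765,.061,1.06)
```

```text
t 11.6 pos [ 0.4466 -0.177   0.0627] rot [-1.574e+00  1.000e-03  1.060e+00] w 0.08 F [ 0.7  0.2 -0.2]
turn [ 0.003  0.    -0.001] | shift if not turned [-0.0001  0.0017  0.0012] | shift after turn [-0.0001  0.0017  0.0012]
```

Emit:
{"api": "arm_command", "payload": {"series": "0.003 0 0 0 0 0.001 0.05;0 0 0 0 0 0 0.03;0 0 0 0 0 0 0;0 0 0 0 0 0 0;0 0 0 0 0 0 0;0 0 0 0 0 0 0;0 0 0 0 0 0 0;0 0 0 0 0 0 0"}}

```text
time: 12.4
tool_pos: [0.4465, -0.1768, 0.0638]
ee_rot: [-1.573, 0.001, 1.06]
wrist_force: [0.8, 0.2, 0.1]
width: 0.028
```

Run:
```python
from h import *
delta(.66,.0588,.2,1.343)
```

```text
t 12.4 pos [ 0.4465 -0.1768  0.0638] rot [-1.573e+00  1.000e-03  1.060e+00] w 0.028 F [0.8 0.2 0.1]
turn [ 0.002 -0.283 -0.001] | shift if not turned [ 0.3098 -0.1363 -0.0714] | shift after turn [ 0.2778 -0.1362 -0.1548]
```

Blue is held at 28 mm. I'll lift until its underside (~0.136 m) clears the yellow plate's top (0.117 m), then turn and traverse.

Emit:
{"api": "arm_command", "payload": {"series": "0 0 0 0 -0.02 0 0;0 0 0 0 -0.03 0 0;0 0 0 0 -0.03 0 0;0 0 0 0 -0.03 0 0;0 0 0 0 -0.03 0 0;0 -0.1 0 0 -0.003 0 0;0 -0.1 0 0 0 0 0;0 -0.08 0 0 0 0 0;0 0 0 0 0 0 0"}}

```text
time: 13.3
tool_pos: [0.4401, -0.1733, 0.1996]
ee_rot: [-1.547, -0.006, 1.35]
wrist_force: [0.1, 0.4, -4.6]
width: 0.0277
```

Run:
```python
from h import *
delta(.66,.0588,.2,1.343)
```

```text
t 13.3 pos [ 0.4401 -0.1733  0.1996] rot [-1.547 -0.006  1.35 ] w 0.0277 F [ 0.1  0.4 -4.6]
turn [-0.024  0.007  0.006] | shift if not turned [ 0.2746 -0.0028 -0.1638] | shift after turn [ 0.2758 -0.0004 -0.1618]
```

Emit:
{"api": "arm_command", "payload": {"series": "-0.024 0.007 0.006 0 0 0 0;0 0 0 0.02 0 -0.012 0;0 0 0 0.035 0 -0.02 0;0 0 0 0.035 0 -0.02 0;0 0 0 0.035 0 -0.02 0;0 0 0 0.035 0 -0.02 0;0 0 0 0.035 0 -0.02 0;0 0 0 0.035 0 -0.02 0;0 0 0 0.022 0 -0.015 0;0 0 0 0.015 0 -0.01 0;0 0 0 0 0 0 0"}}

```text
time: 14.4
tool_pos: [0.6578, 0.0584, 0.1862]
ee_rot: [-1.56, 0.003, 1.319]
wrist_force: [-0.3, 0.3, -4.6]
width: 0.0275
```

Run:
```python
from h import *
delta(.66,.0588,.175,1.343)
```

```text
t 14.4 pos [0.6578 0.0584 0.1862] rot [-1.56   0.003  1.319] w 0.0275 F [-0.3  0.3 -4.6]
turn [-0.011 -0.024 -0.003] | shift if not turned [ 0.0009  0.0112 -0.0022] | shift after turn [ 0.0009  0.0112 -0.0021]
```

Emit:
{"api": "arm_command", "payload": {"series": "-0.011 -0.024 -0.003 0.001 0.01 -0.002 0;0 0 0 0 0 0 0"}}

```text
time: 14.6
tool_pos: [0.6585, 0.0587, 0.1738]
ee_rot: [-1.568, 0.002, 1.342]
wrist_force: [0.2, -0.6, -5.1]
width: 0.0278
```

Run:
```python
from h import *
delta(.66,.0588,.0865,1.343)
w=robot.snapshot('wrist');cv2.imwrite('pics/w7.png',w)
```

```text
t 14.6 pos [0.6585 0.0587 0.1738] rot [-1.568  0.002  1.342] w 0.0278 F [ 0.2 -0.6 -5.1]
turn [-0.003 -0.001 -0.002] | shift if not turned [ 0.0006  0.0873 -0.0017] | shift after turn [ 0.0005  0.0873 -0.0014]
```

View pics/w7.png

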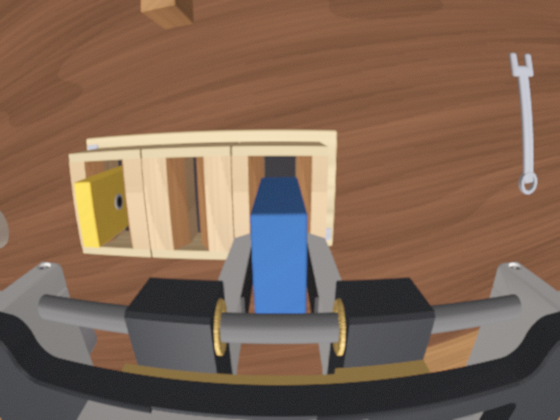

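The blue plate (280,240) is in line with the wide slot, and yellow stands in the other end slot. Descending.

Emit:
{"api": "arm_command", "payload": {"series": "-0.003 0 -0.002 0.0005 0.015 -0.001 0;0 0 0 0 0.015 0 0;0 0 0 0 0.015 0 0;0 0 0 0 0.012 0 0;0 0 0 0 0 0 0"}}

```text
time: 15.15
tool_pos: [0.6594, 0.0563, 0.1177]
ee_rot: [-1.576, -0.001, 1.335]
wrist_force: [-0.0, 2.1, -5.5]
width: 0.0277
```

Run:
```python
from h import *
delta(.66,.0588,.0875,1.343)
```

```text
t 15.15 pos [0.6594 0.0563 0.1177] rot [-1.576e+00 -1.000e-03  1.335e+00] w 0.0277 F [-0.   2.1 -5.5]
turn [ 0.005 -0.008  0.001] | shift if not turned [0.0026 0.0302 0.0002] | shift after turn [0.0026 0.0302 0.    ]
```

Emit:
{"api": "arm_command", "payload": {"series": "0.005 -0.008 0 0.0025 0.002 0 0;0 0 0 0 0 0 0"}}

```text
time: 15.35
tool_pos: [0.6598, 0.0585, 0.1155]
ee_rot: [-1.569, -0.001, 1.343]
wrist_force: [-0.4, -0.6, -4.7]
width: 0.0281
```

Emit:
{"api": "arm_command", "payload": {"series": "0 0 0 0 0.008 0 0;0 0 0 0 0.008 0 0;0 0 0 0 0.006 0 0;0 0 0 0 0 0 0"}}

```text
time: 15.75
tool_pos: [0.6603, 0.0583, 0.0926]
ee_rot: [-1.571, 0.0, 1.343]
wrist_force: [-0.2, -0.2, -4.0]
width: 0.028
```

Run:
```python
from h import *
delta(.66,.0588,.0865,1.343)
```

```text
t 15.75 pos [0.6603 0.0583 0.0926] rot [-1.571  0.     1.343] w 0.028 F [-0.2 -0.2 -4. ]
turn [ 0.  0. -0.] | shift if not turned [0.0004 0.0061 0.0004] | shift after turn [0.0004 0.0061 0.0004]
```

Emit:
{"api": "arm_command", "payload": {"series": "0 0 0 0 0.005 0 0;0 0 0 0 0 0 0;0 0 0 0 0 0 0.035;0 0 0 0 0 0 0.06;0 0 0 0 0 0 0.06;0 0 0 0 0 0 0.06;0 0 0 0 0 0 0.06"}}

```text
time: 16.45
tool_pos: [0.6637, 0.0582, 0.0934]
ee_rot: [-1.582, -0.002, 1.343]
wrist_force: [0.2, -0.2, 0.7]
width: 0.0594
```

Emit:
{"api": "arm_command", "payload": {"series": "0 0 0 0 -0.02 0 0.06;0 0 0 0 -0.03 0 0.06;0 0 0 0 -0.03 0 0.07;0 0 0 0 -0.03 0 0.08;0 0 0 0 0 0.04 0.08;0 0 0 0 0 0.04 0.08;0 0 0 0 0 0.04 0.08;0 0 0 0 0 0.04 0.08;0 0 0 0 0 0.04 0.08;0 0 0 0 0 0 0.08"}}

```text
time: 17.45
tool_pos: [0.4632, 0.1043, 0.2064]
ee_rot: [-1.586, -0.005, 1.342]
wrist_force: [0.9, -0.1, 0.7]
width: 0.0797
```

Run:
```python
from h import *
delta(.5,.06,.2,1.343)
T=cam('top');Sd=cam('side');W=cam('wrist');W[0]['fish']=1
R=(.6411,-.024,-.2277)
out=[]
for n,C,r in(('top',T,(60,200,200,420)),('side',Sd,(100,280,270,460)),('wrist',W,None)):
    im=robot.snapshot(n);cv2.imwrite(f'pics/f_{n}.png',im)
    for s,th in((.085,.028),(-.085,.018)):
        b=box(.06,th,.022,.117);b[:,1]+=s
        u=proj(place(b,*R),*C).round().astype(int)
        for i in range(8):
            for k in(1,2,4):
                if not i&k: cv2.line(im,u[i],u[i|k],(255,0,255),1)
    if r: im=im[r[0]:r[1],r[2]:r[3]];im=cv2.resize(im,None,fx=3.4,fy=3.4,interpolation=cv2.INTER_CUBIC)
    cv2.imwrite(f'pics/f_{n}o.png',im)
```

```text
t 17.45 pos [0.4632 0.1043 0.2064] rot [-1.586 -0.005  1.342] w 0.0797 F [ 0.9 -0.1  0.7]
turn [ 0.016 -0.001  0.005] | shift if not turned [-0.0349  0.0069 -0.0458] | shift after turn [-0.0349  0.0064 -0.0458]
```

View pics/f_topo.png

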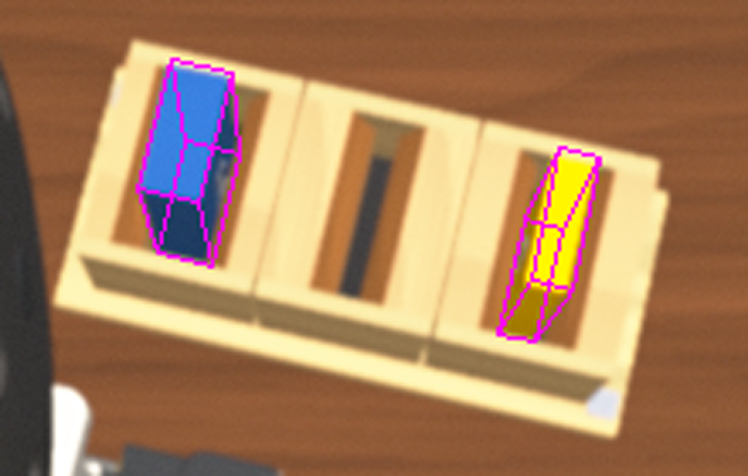

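View pics/f_sideo.png

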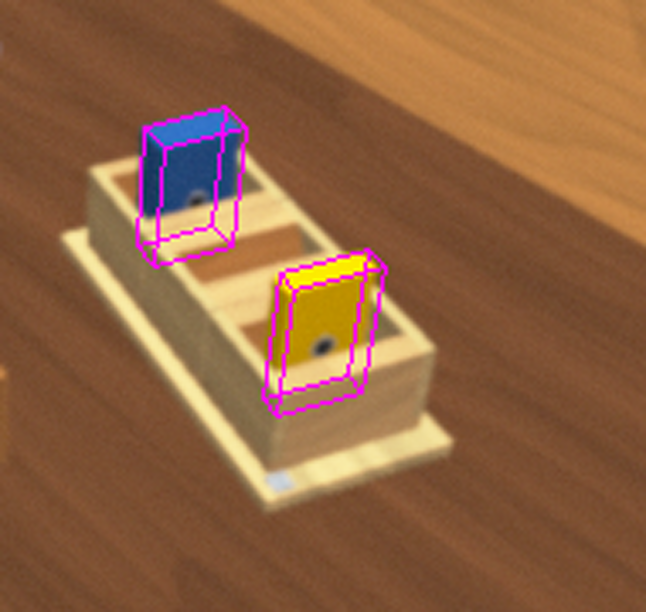

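View pics/f_wristo.png

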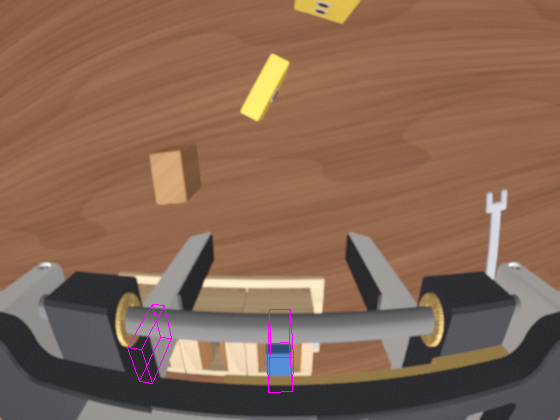

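Both overlays of the "fully seated" model (top z = 0.117 m) match the plates to about 1 px. They stand on their slot floors, central and upright, and the gripper is clear. Handing in.

Run:
```python
from bench import robot
print(robot.close_job())
```

```text
the job is handed in; nothing more can be done
None
```

Both plates are in the rack: the blue one in the wide slot (the left end block in the top view) and the yellow one in the middle-width slot (the right end block). For yellow I took the look-alike farthest from the base, about 0.47 m away against 0.38 and 0.34 m for the other two.

- **Grips:** The fingers read 18 mm on yellow and 28 mm on blue. Each plate was lowered into its slot and released about 5 mm or less above the floor, with wrist forces of only a few newtons.
- **Last pictures:** The overlay of fully seated plates matched both plates to about 1 px in the top and side views. They looked upright and central, and the gripper was clear of everything. The last wrist view was no use for this check because the gripper hid the plates.
- **Disagreements:** The camera views differed by up to 0.15 rad on the blue plate's yaw, and I used the wrist view's value. Some silhouette fits had poor overlap scores, so I relied on the overlays there.
- **Time:** The job was handed in at about 17.6 s of the 64 s allowed; handing in reports no verdict.

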